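# Sign out a lone-worker alarm at the sloping reader

## Robot

A 6-joint arm with a two-finger parallel gripper is mounted at the origin on a cart in front of the work surface, level with it; the furniture and walls round the work are solid. World frame = base frame: x ahead of the robot, y to its left, z up, the work surface at z = 0. Lengths are in mm, angles in rad, forces in N, time in s.
With the tool pointing down it reaches from about 350 to 775 mm from the base axis. Payload 5.5 kg.
Tool frame: the origin (TCP) lies on the centre line of the jaws, within the pads' length; the fingertips stand 14 mm ahead of it and the grasp point (between the pads) lies 5 mm behind it; z points along the fingers, y is the line along which they close (so a half turn about z gives the same grasp; the last joint's range is limited). The gripper opens to 85 mm and grips with 20 to 120 N. Pads are 22 mm wide; open, the fingers measure 114 mm over their backs; the gripper's body (76 mm by 85 mm) begins 54 mm behind the grasp point. The pads swing forward as they close: fully open they stand 13 mm farther back than shut.
Start: joints at [1.157, 0.313, 0.046, 1.304, 0, 1.431], TCP at [155.499, 553.616, 245.323] pointing down, gripper open.
Joint ranges: [-2.76, 2.76], [-0.86, 1.69], [-1.03, 1.26], [-2.2, 2.34], [-1.47, 1.5], [-3.14, 3.14]. Speed limits (rad/s): [2.57, 2.57, 3.14, 3.14, 3.14, 3.14].

## Interface

Orientations are given as a 3x3 rotation matrix whose columns are the frame's x, y, z axes.
In Python, from station import readout, optics, ticket gives the robot as it stands.
- The arm moves only by the tool servo_tool, never from a script. Its argument "increments" is one flat list of numbers, 6 for each row, row after row: the shift along the tool's x, y, z scaled (see below), then the turn, a rotation vector about the tool's x, y, z scaled (see below). In form: [x, y, z, rx, ry, rz, x, y, z, rx, ry, rz, ...]. A call has exactly 5 rows; each row is the pose to reach, as a shift and turn from the pose commanded when the call began, along the tool's axes at that moment; what a row does not reach only later rows make up. The controller multiplies each number of a shift by 15 cm and each number of a turn by pi/2 rad. A row lasts 1/12 s, in which the tool goes at most 41.7 mm and 7.16 degrees, less where a joint would pass 70% of its speed; a pose out of reach is approached as far as the arm can. A call with a number of a shift or a turn outside -1 to 1 is refused whole. A call with a gripper value outside its range is refused whole. "gripper" is the finger opening in mm, from 0 to 85.4, set as the call begins (left out, the last holds). The fingers move at their own pace and stop on an object; "force" is the grip in N (left out, the last holds). Time passes only in rows, so rows that repeat a pose let the fingers close, or fill a call up. It gives the time, the measured TCP pose, the force, the opening and the grip force at its end, in the units of the state.
- readout.state(): the state, without advancing time (a new reading comes with each control period).
- optics.get_image(name): name is "scene" or "top" or "wrist"; returns (picture, depth): 480x640x3 uint8, blue, green, red; 480x640 float32, mm along the optical axis (not along the pixel's ray), 0 where there is no reading.
- optics.camera_model(name): a dict with "fx", "fy", "cx", "cy" (pixels), "dist" ([k1, k2, p1, p2, k3] as OpenCV has them; the pictures are not rectified), "T" (4x4, takes a point from camera to world coordinates). Camera axes: x right, y down, z forward; pixel columns grow to the right and rows downward; lengths in mm; the calibration is good to about 2 mm. A picture is of the moment at which its call begins: read the wrist's pose just before it. camera_model takes no time and is no camera call; for the wrist camera it gives the pose at the moment of the call.
- ticket.job_done(): hands the job in; it is judged then, once.
The state is a dict: "clock": time; "qpos": joint angles; "dq": joint speeds; "tau": joint torques, N m; "eef_pos": TCP position; "tcp_rot": TCP orientation; "wrist_force": force on the tool from outside, world axes, zero at the start; "torque": the same for the moment, N m; "grip_width": opening from 0.0 (shut) to 1.0 (fully open); "grip_force": force on a finger pad.
Only numpy, scipy, OpenCV 4.12 (cv2) and the standard library are available. Lean on these libraries where they do the work, as an engineer would, in place of code of your own. Each camera call takes 0.05 s, during which the arm holds its last target. There are 200 camera calls.

## Task

Unclip the lone-worker alarm with the blue band from the charging rail, pulling it straight up out of its sprung catches, and sign it out at the reader: lay its back flat, centred and lengthwise on the reader's sloping sprung pad and press until the pad has sunk about halfway or more. Do not ram it or shift the reader's tilt, leave the other alarms, the pen cup and the stapler where they are, and finish while still gripping the alarm and holding it flush on the pressed pad.

Things in the scene. Friction and masses are not known exactly. Their poses are not given: they have to be found in the camera images.
- alarm_blue: the alarm to sign out: flat black box 86 x 54 x 16 mm (x, y, z), 55 to 100 g, blue band across the top face at the +x end, red round button on top. Origin at the centre of its back (underside); x along its length, z out of the top. Grip it across the 54 mm width (ribbed y sides), fingertips 4 to 6 mm short of its back, so that the back is free to lie on the pad
- alarm_blue_back (a point): centre of the blue-banded alarm's back (same frame as alarm_blue)
- alarm_orange: an identical alarm with an orange band, to be left in its seat; origin and axes as for the blue one
- alarm_white: an identical alarm with a white band, to be left in its seat; origin and axes as for the blue one
- charge_rail: fixed aluminium charging rail 120 x 288 x 12 mm, origin at the centre of its underside on the desk, y along its length. Three seats at y = +100, 0, -100 mm: black plinths 72 x 42 mm, tops 30 mm above the desk. On each an alarm lies flat, top up, lengthwise across the rail (alarm x along rail x). The alarms' order along the rail varies
- rail_seat_mid (a point): centre of the top of the middle seat. Every seat has 4 corner guides, 1 mm off the alarm's y sides at x = 32 to 42 mm and -32 to -42 mm, 8 mm high; and a white sprung catch 24 mm wide at each end of the alarm (x = +-43 mm), top 54 mm above the desk, whose round nose overhangs the alarm's top edge by 2.4 mm. A straight upward pull of about 10 N pushes both catches aside
- reader: fixed sign-out reader: grey foot 110 x 100 x 14 mm, origin at the centre of its underside on the desk, with a yoke carrying a white head 124 x 74 x 26 mm on a stiff clamped tilt hinge 80 mm above the origin (along the reader's y). The head slopes down towards the reader's -x side, 18 to 42 degrees from level, different each time
- pad_face (a point): centre of the face of the reader's sprung pad, a grey plate 80 x 44 mm: x up the slope, y level, z the outward normal. With the pad out its face stands 13 mm proud of the head's top; the black gaiter round its foot, 50 mm wide, lies 7.5 mm below the face. At mid slope the point is about 0.11 m above the desk
- head_edge (a point): middle of the low front edge of the reader's white head, 65 mm from the tilt hinge; shows whether the head has been swung
- reader_pad (a joint): how far the sprung pad is pressed in along its normal: 0 out, 0.004 m fully in; about 2 N to start it, 10 N fully in (2 N per mm). An alarm that meets it slightly tilted along the slope can pivot between the finger pads and bed flat under several newtons
- reader_head (a joint): tilt of the reader's head in rad relative to mid slope (0.52 rad from level); positive is steeper. Held by a friction clamp of 3 N m, not to be moved
- pen_cup: black cup with pens, 82 x 82 x 162 mm, loose; origin at the centre of its underside
- stapler: red and black stapler 34 x 131 x 46 mm, loose; origin at the centre of its underside
- monitor_r: fixed computer monitor on the left; origin on the desk at the middle of its foot. Its screen, 665 mm wide along its y and 22 mm thick, hangs from 0.21 to 0.63 m above the desk, 30 mm to the robot's side (-x) of the origin: swing the arm round in front of it, drawn in, not through it. A tall cupboard stands behind the robot on its right
Mind the look-alikes: they are no part of the job. What is shaped like the alarm_blue but pink is not meant.

How it is judged:
By the outcome, as a careful person would: the job done as asked, in the order asked, and still so for the second after the job is handed in, while the arm keeps its last pose, push and grip.
It also fails if it takes over 48 s, if anything falls off the work surface, if the arm or the gripper's body presses on something with over 40 N, if the wrist force passes 120 N, or if a joint passes its speed limit or range.

## Working session

There is one attempt and no reset: what is moved stays moved. The work goes in short steps, Python scripts to look and compute and a tool call to move; the robot and the scene stay as the last step left them, time stands still between calls to the robot, and variables do not carry over. Pictures are saved under pics/ and viewed, at most 10 in all, crops included, and the job is handed in when it is done.

Besides the shell and the picture viewer there is one more tool, called after "Request:" in YAML: its name, and indented under it one key for each argument. servo_tool: Moves the arm, as the interface text tells. Shifts and turns lie within -1 to 1; 1 stands for 15 cm of shift or pi/2 rad of turn. Its arguments: {"type":"object","properties":{"increments":{"type":"array"},"gripper":{"type":"number"},"force":{"type":"number"}},"required":["increments"]}

```bash
mkdir -p pics
cat > h.py <<'E'
import numpy as np, cv2
from station import readout, optics, ticket
def grab(n,save=None):
    m=optics.camera_model(n); im,d=optics.get_image(n)
    np.savez(f'/tmp/{n}.npz',im=im,d=d,T=m['T'],K=[m['fx'],m['fy'],m['cx'],m['cy']],dist=m['dist'])
    if save: cv2.imwrite(f'pics/{save}.png',im)
    return im,d,m
def load(n):
    z=np.load(f'/tmp/{n}.npz'); fx,fy,cx,cy=z['K']
    return z['im'],z['d'],dict(fx=fx,fy=fy,cx=cx,cy=cy,dist=z['dist'],T=z['T'])
def norm(m,uv):
    K=np.array([[m['fx'],0,m['cx']],[0,m['fy'],m['cy']],[0,0,1]])
    return cv2.undistortPoints(np.array(uv,float).reshape(-1,1,2),K,np.array(m['dist'],float)).reshape(-1,2)
def onplane(m,uv,z):
    T=np.array(m['T']); n=norm(m,uv); r=np.c_[n,np.ones(len(n))]@T[:3,:3].T
    o=T[:3,3]; return o+r*((z-o[2])/r[:,2])[:,None]
def pts(m,d,uv):
    uv=np.array(uv,int).reshape(-1,2); n=norm(m,uv); z=d[uv[:,1],uv[:,0]]
    T=np.array(m['T']); return (np.c_[n,np.ones(len(n))]*z[:,None])@T[:3,:3].T+T[:3,3]
E
python3 - <<'E'
from h import *
np.set_printoptions(precision=3,suppress=True)
for n in ['scene','top']:
    im,d,m=grab(n,n+'0'); print(n,m['T'],m['fx'],(d>0).mean())
print(readout.state())
E
```

```text
scene [[ -0.965   0.158  -0.209 772.845]
 [  0.261   0.541  -0.8   904.609]
 [ -0.013  -0.826  -0.563 708.548]
 [  0.      0.      0.      1.   ]] 512.5037170241052 0.9959016927083333
top [[   0.012   -0.998    0.056  475.257]
 [  -1.      -0.012   -0.01    -1.025]
 [   0.011   -0.056   -0.998 1077.513]
 [   0.       0.       0.       1.   ]] 451.0362750452572 0.9959700520833333
{'clock': 0.1, 'qpos': array([1.157, 0.314, 0.045, 1.304, 0.   , 1.431]), 'dq': array([-0.001, -0.002,  0.002,  0.   , -0.001, -0.   ]), 'tau': array([  0.003, -48.173,  29.924,   0.013,  -0.   ,  -0.   ]), 'eef_pos': array([155.305, 553.187, 244.509]), 'tcp_rot': array([[-0.963,  0.27 , -0.001],
       [ 0.27 ,  0.963, -0.001],
       [ 0.   , -0.002, -1.   ]]), 'wrist_force': array([ 0.245,  0.349, -0.174]), 'torque': array([-0.009, -0.008, -0.015]), 'grip_force': 0.0, 'grip_width': 1.000127229590435}
```

View pics/top0.png

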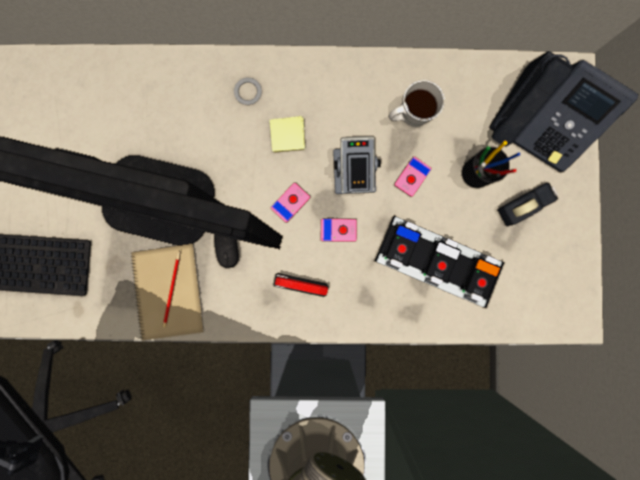

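View pics/scene0.png

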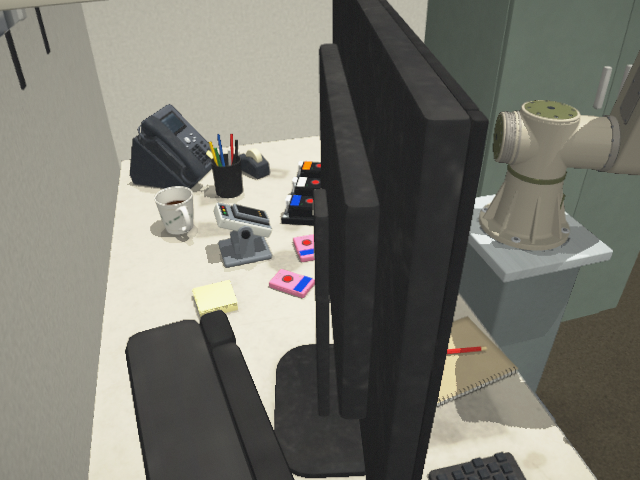

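Top view: blue-banded alarm at about (404,243), rail from (390,222) to (495,300), reader head at (357,165), and three pink decoys. The monitor's end is near (280,240). The scene view shows the reader head low on the robot's side. Next I'll zoom in and measure.

Run:
```python
from h import *
np.set_printoptions(precision=1,suppress=True)
im,d,m=load('top')
h=cv2.cvtColor(im,cv2.COLOR_BGR2HSV)
def blobs(mask,z,name,lo=20):
    n,l,s,c=cv2.connectedComponentsWithStats(mask.astype(np.uint8))
    for i in range(1,n):
        if s[i,4]>=lo:
            print(name,c[i],s[i,4],onplane(m,[c[i]],z)[0])
H,S,V=h[...,0],h[...,1],h[...,2]
blobs((H>100)&(H<125)&(S>120)&(V>90),46,'blue')
blobs(((H<5)|(H>174))&(S>170)&(V>100),46,'red')
blobs((H>5)&(H<20)&(S>180)&(V>120),46,'orange')
# grid of depth points over reader
for v in range(132,200,4):
    uv=[(u,v) for u in range(342,376,5)]
    p=pts(m,d,uv); print(v,p[0,:2],p[-1,:2],p[:,2])
# monitor
uu,vv=np.meshgrid(np.arange(0,300,2),np.arange(120,260,2)); p=pts(m,d,np.c_[uu.ravel(),vv.ravel()])
q=p[p[:,2]>200]; print('mon y min',q[q[:,1].argmin()],'x min',q[q[:,0].argmin()],q[:,2].max())
for a in range(0,600,100):
    r=q[(q[:,1]>a)&(q[:,1]<a+30)]; 
    if len(r): print(a,r[:,0].min(),r[:,0].max())
s=im[100:320,260:560]
cv2.imwrite('pics/z.png',np.hstack([cv2.resize(im[115:215,310:410],(400,400),interpolation=2),cv2.resize(im[205:305,370:470],(400,400),interpolation=2)]))
```

```text
blue [419.2 166.3] 132 [ 699.6 -230.9   46. ]
blue [282.  210.1] 140 [593.3  85.2  46. ]
blue [327. 229.] 147 [551.  -18.5  46. ]
blue [407.6 233.6] 235 [ 542.8 -204.    46. ]
red [410.8 179. ] 41 [ 669.6 -211.3   46. ]
red [292.8 198.9] 44 [619.5  60.9  46. ]
red [342.8 229.5] 44 [550.3 -54.7  46. ]
red [401.5 248.5] 52 [ 508.3 -190.    46. ]
red [170.9 290.7] 171 [405.8 335.4  46. ]
red [441.5 265.5] 52 [ 470.4 -282.3   46. ]
red [301.3 285.8] 466 [420.8  38.4  46. ]
red [481.5 282.5] 52 [ 432.3 -374.9   46. ]
orange [487.5 267.5] 221 [ 466.8 -389.1   46. ]
132 [791.9 -53.2] [ 793.1 -126.4] [-2.2  0.8 -3.2  1.2 -0.5 -1.5 -2.4]
136 [781.  -53.2] [ 750.8 -113.3] [  1.2  -2.8 108.6 107.8 110.6 114.4 111.1]
140 [737.3 -47.3] [ 738.7 -112. ] [124.2 128.6 124.1 124.1 123.9 125.8 122.7]
144 [729.4 -47.5] [ 730.5 -112.3] [120.9 122.1 121.7 118.1 120.2 119.8 120.7]
148 [722.1 -47.9] [ 723.3 -113. ] [115.4 116.6 113.4 114.4 118.2 116.  114.6]
152 [713.7 -48. ] [ 715.8 -113.7] [114.  112.1 112.3 112.3 118.5 113.3 109.3]
156 [706.2 -48.3] [ 706.3 -113.4] [108.6 113.1 122.2 120.2 117.7 119.9 11
[... 352 characters left out ...]
 89.8  97.5 101.6  99.6 100.1 104.5  88.8]
180 [657.4 -49.9] [ 659.  -116.9] [ 86.8  90.9  99.7  96.7  98.1 100.8  83.4]
184 [650.  -50.4] [ 650.9 -117.6] [78.1 86.5 93.3 95.2 94.9 93.1 78.1]
188 [640.9 -50.5] [ 642.1 -117.8] [78.1 81.1 92.1 92.3 87.9 90.1 76.8]
192 [633.  -50.9] [ 643.7 -125.7] [71.5 71.6 72.1 67.3 68.7  9.4  9.5]
196 [475.3  -1. ] [ 635.7 -127.1] [1077.5    1.7   -2.5   -3.7    0.8    0.6   -1.8]
mon y min [ 475.3   -1.  1077.5] x min [ 475.3   -1.  1077.5] 1077.5129676603935
100 503.98418041178377 540.5738190437655
200 529.0950708216371 588.6073055525853
300 550.7847913195178 612.8377719122004
400 575.7204116260971 647.9580454619836
500 597.8301705731013 605.5300080373333
```

View pics/z.png

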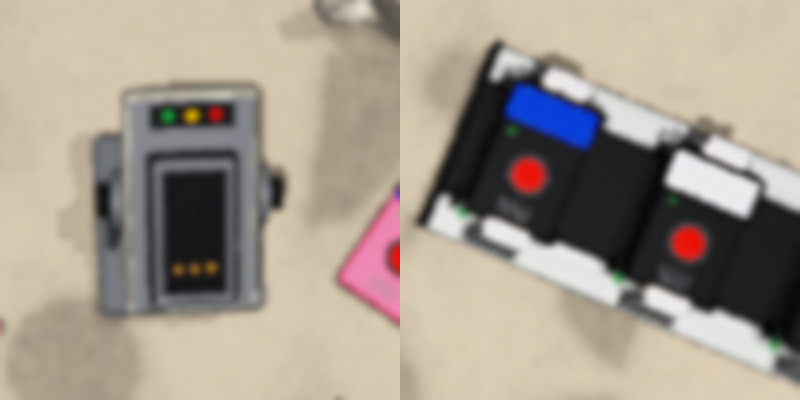

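The crop shows the reader low towards the robot, its dark pad centred at crop (195,230). The blue alarm's button is at crop (527,175), between its white catches at (568,85) and (507,233). Now I'll swing in front of the monitor towards a hover over the alarm.

Request:
servo_tool:
  increments: [-0.1,-0.11,0.01,0,0,0,-0.26,-0.29,0.02,0,0,0,-0.42,-0.47,0.035,0,0,0,-0.58,-0.65,0.05,0,0,0,-0.73,-0.83,0.06,0,0,0]
  gripper: 85

```text
clock: 0.52
eef_pos: [227.4, 402.4, 235.6]
tcp_rot: [[-0.963, 0.27, -0.0], [0.27, 0.963, -0.001], [0.0, -0.001, -1.0]]
wrist_force: [1.4, 1.1, -0.0]
grip_width: 0.994
grip_force: 0.0
```

Request:
servo_tool:
  increments: [-0.146,-0.166,0.012,0,0,0,-0.292,-0.332,0.024,0,0,0,-0.438,-0.498,0.036,0,0,0,-0.584,-0.664,0.048,0,0,0,-0.73,-0.83,0.06,0,0,0]

```text
clock: 0.93
eef_pos: [299.1, 253.1, 227.0]
tcp_rot: [[-0.963, 0.27, -0.0], [0.27, 0.963, -0.0], [0.0, -0.0, -1.0]]
wrist_force: [1.1, 0.9, -0.6]
grip_width: 0.995
grip_force: 0.0
```

Request:
servo_tool:
  increments: [-0.146,-0.166,0.012,0,0,0.01,-0.292,-0.332,0.024,0,0,0.02,-0.438,-0.498,0.036,0,0,0.04,-0.584,-0.664,0.048,0,0,0.06,-0.73,-0.83,0.06,0,0,0.074]

```text
clock: 1.35
eef_pos: [370.9, 103.6, 218.1]
tcp_rot: [[-0.924, 0.382, -0.0], [0.382, 0.924, 0.0], [0.0, 0.0, -1.0]]
wrist_force: [0.5, -1.0, -0.5]
grip_width: 0.994
grip_force: 0.0
```

Run:
```python
from h import *
s=readout.state(); R=s['tcp_rot'];print(s['qpos'],(R.T@(np.array([515,-193,200])-s['eef_pos']))/150)
a=np.array([0.38,0.925,0]);print(np.degrees(np.arctan2(*R[:2,1][::-1])))
```

```text
[ 6.30402997e-02 -4.36710786e-02 -4.39081799e-01  1.17545705e+00
  1.45097932e-04  4.54578271e-01] [-1.64281936 -1.46107648  0.12018718]
67.56652604592595
```

Request:
servo_tool:
  increments: [-0.16,-0.146,0.012,0,0,0,-0.33,-0.292,0.024,0,0,0,-0.49,-0.438,0.036,0,0,0,-0.66,-0.584,0.048,0,0,0,-0.82,-0.73,0.06,0,0,0]

```text
clock: 1.77
eef_pos: [443.2, -44.5, 208.9]
tcp_rot: [[-0.925, 0.381, -0.0], [0.381, 0.925, 0.0], [0.0, 0.0, -1.0]]
wrist_force: [-0.1, 0.7, 0.0]
grip_width: 0.999
grip_force: 0.0
```

Request:
servo_tool:
  increments: [-0.18,-0.16,0.012,0,0,0,-0.38,-0.34,0.024,0,0,0,-0.58,-0.52,0.036,0,0,0,-0.74,-0.66,0.048,0,0,0,-0.82,-0.73,0.06,0,0,0]

```text
clock: 2.18
eef_pos: [516.3, -194.7, 199.4]
tcp_rot: [[-0.924, 0.383, 0.0], [0.383, 0.924, -0.001], [-0.001, -0.001, -1.0]]
wrist_force: [0.8, 0.3, -0.3]
grip_width: 0.994
grip_force: 0.0
```

Run:
```python
from h import *
np.set_printoptions(precision=3,suppress=True)
s=readout.state();print(s['eef_pos'],s['qpos'],s['dq'])
im,d,m=grab('wrist','w1'); print(m)
```

```text
[ 516.344 -194.692  199.397] [-0.506  0.285 -0.106  1.179 -0.001 -0.113] [-0.175  0.247  0.273  0.064  0.016 -0.176]
{'fx': 432.5187345491145, 'fy': 432.5187345491145, 'cx': 317.1687323470693, 'cy': 238.64569862762553, 'dist': array([-0.028,  0.   ,  0.   ,  0.   ,  0.   ]), 'T': array([[   0.383,    0.877,    0.29 ,  442.538],
       [   0.924,   -0.363,   -0.121, -165.064],
       [  -0.   ,    0.314,   -0.949,  328.535],
       [   0.   ,    0.   ,    0.   ,    1.   ]])}
```

View pics/w1.png

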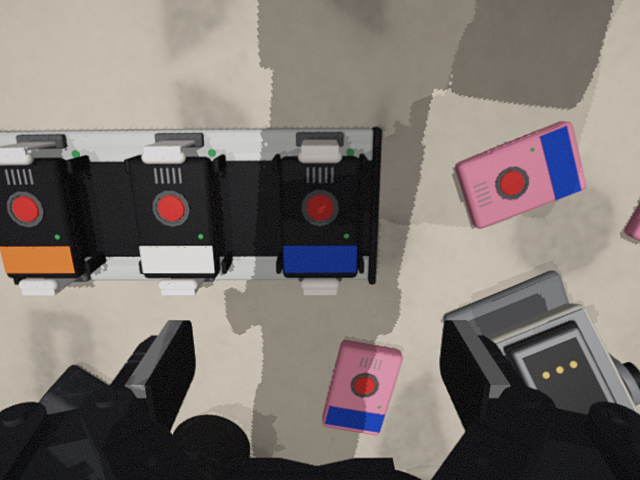

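Wrist view: blue alarm at (320,215), its band at (320,262), catches at (320,150) and (320,287), rail horizontal in the picture, fingertips at (180,325) and (455,325). I'll measure exactly from a settled picture.

Run:
```python
from h import *
np.set_printoptions(precision=2,suppress=True)
s=readout.state();print(s['eef_pos'],s['dq'])
im,d,m=grab('wrist'); 
h=cv2.cvtColor(im,cv2.COLOR_BGR2HSV);H,S,V=[h[...,i] for i in range(3)]
R=s['tcp_rot'];p0=s['eef_pos']
tl=lambda p:(np.atleast_2d(p)-p0)@R
def big(mask,box):
    k=np.zeros(mask.shape,np.uint8);x0,y0,x1,y1=box;k[y0:y1,x0:x1]=mask[y0:y1,x0:x1]
    n,l,st,c=cv2.connectedComponentsWithStats(k);i=1+st[1:,4].argmax();return l==i,c[i]
b,c=big((H>100)&(H<130)&(S>150)&(V>50),(270,190,380,300))
v,u=np.nonzero(b); bx=cv2.boxPoints(cv2.minAreaRect(np.c_[u,v].astype(np.float32)));print('band box px',bx)
print('band world',onplane(m,bx,46),'tool',tl(onplane(m,bx,46)))
for bb in [(0,170,60,240),(140,170,200,240),(300,180,345,235)]:
    k,c=big(((H<8)|(H>172))&(S>130),bb); P=onplane(m,[c],46);print('btn',c,P,tl(P))
for bb in [(295,130,345,170),(300,270,345,300)]:
    k,c=big((S<40)&(V>140),bb); v,u=np.nonzero(k);print('catch',c,u.min(),u.max(),v.min(),v.max()); P=onplane(m,[(c[0],v.min()),(c[0],v.max())],53);print(tl(P))
print('depth col 288', [(vv,tl(pts(m,d,[(288,vv)]))[0].round(1).tolist()) for vv in range(148,176,3)])
print('V col 290',V[145:175,290], V[145:175,350])
for uv in [(182,324),(190,324),(450,324),(457,324),(170,324)]: print('tip',uv,tl(pts(m,d,[uv])))
```

```text
[ 516.93 -195.84  198.85] [ 0.04 -0.05 -0.06  0.02  0.01  0.05]
band box px [[284. 244.]
 [358. 244.]
 [358. 271.]
 [284. 271.]]
band world [[ 524.11 -224.79   46.  ]
 [ 543.68 -177.65   46.  ]
 [ 562.49 -184.82   46.  ]
 [ 542.5  -232.96   46.  ]] tool [[-17.57 -23.79 152.89]
 [-17.55  27.25 152.83]
 [-37.67  27.85 152.85]
 [-37.69 -24.28 152.92]]
btn [ 26.02 207.18] [[ 432.59 -376.32   46.  ]] [[   8.78 -198.85  153.08]]
btn [172.06 206.21] [[ 470.66 -283.48   46.  ]] [[  9.26 -98.5  152.96]]
btn [321.49 205.49] [[ 508.8  -190.52   46.  ]] [[  9.72   1.98 152.83]]
catch [321.37 151.2 ] 301 342 143 159
[[ 51.59   1.71 145.79]
 [ 41.64   1.74 145.8 ]]
catch [321.36 289.27] 300 344 279 299
[[-40.75   1.98 145.89]
 [-56.03   2.03 145.9 ]]
depth col 288 [(148, [43.9, -21.9, 186.5]), (151, [41.9, -21.9, 186.0]), (154, [42.9, -20.3, 160.8]), (157, [41.7, -19.9, 154.5]), (160, [40.1, -19.8, 152.6]), (163, [38.3, -19.8, 151.5]), (166, [36.3, -19.8, 151.8]), (169, [34.4, -19.8, 151.3]), (172, [32.3, -20.0, 152.5]), (175, [30.2, -20.0, 153.1])]
V col 290 [145 142 143 141 136 124 119 134 128  70  17  11  17  22  15  21  30  25
  32  30  24  33  30  28  29  24  28  30  26  29] [122 112  99  96  93  92  94  97  67  32   9  26   5  29  27  25  30  30
  27  28  24  26  25  28  28  27  27  28  30  33]
tip (182, 324) [[  9.31 -44.81  -5.12]]
tip (190, 324) [[  6.97 -43.58  -0.96]]
tip (450, 324) [[10.3  41.53 -6.88]]
tip (457, 324) [[ 9.18 44.5  -4.92]]
tip (170, 324) [[  9.57 -48.54  -5.61]]
```

Request:
servo_tool:
  increments: [0.003,0.013,0.12,0,0,0,0.003,0.013,0.26,0,0,0,0.003,0.013,0.4,0,0,0,0.003,0.013,0.5,0,0,0,0.003,0.013,0.53,0,0,0]
  gripper: 64
  force: 40

```text
clock: 2.7
eef_pos: [513.0, -186.8, 118.0]
tcp_rot: [[-0.925, 0.379, -0.005], [0.379, 0.925, 0.003], [0.006, 0.001, -1.0]]
wrist_force: [-0.7, 0.5, -0.4]
grip_width: 0.751
grip_force: 0.0
```

Request:
servo_tool:
  increments: [0,0,0,0,0,0,0,0,0,0,0,0,0,0,0,0,0,0,0,0,0,0,0,0,0,0,0,0,0,0]

```text
clock: 3.12
eef_pos: [516.0, -189.2, 121.9]
tcp_rot: [[-0.925, 0.38, 0.002], [0.38, 0.925, -0.001], [-0.002, -0.0, -1.0]]
wrist_force: [-0.3, 0.5, -0.3]
grip_width: 0.75
grip_force: 0.0
```

Run:
```python
from h import *
np.set_printoptions(precision=2,suppress=True)
s=readout.state();print(s['eef_pos'],s['dq'])
im,d,m=grab('wrist','w2'); 
h=cv2.cvtColor(im,cv2.COLOR_BGR2HSV);H,S,V=[h[...,i] for i in range(3)]
R=s['tcp_rot'];p0=s['eef_pos']
tl=lambda p:(np.atleast_2d(p)-p0)@R
v,u=np.nonzero((((H<8)|(H>172))&(S>130))[:, 280:370]); 
P=onplane(m,[(u.mean()+280,v.mean())],46);print('btn',u.mean()+280,v.mean(),tl(P))
uu,vv=np.meshgrid(np.arange(120,520,2),np.arange(250,440,2)); q=tl(pts(m,d,np.c_[uu.ravel(),vv.ravel()]))
near=(abs(q[:,2])<25)&(abs(q[:,0])<16)&(abs(q[:,1])<60)
print(near.sum())
for sg in (-1,1):
    k=q[near&(q[:,1]*sg>0)]; print(sg,np.percentile(k[:,2],[50,90,95,99,100]),k[k[:,2].argsort()[-6:]])
```

```text
[ 516.   -189.15  121.9 ] [-0.  0. -0. -0.  0. -0.]
btn 316.4063969896519 270.2728127939793 [[-5.27 -1.31 75.91]]
1637
-1 [-12.49   0.69   3.46   5.54   7.7 ] [[ -3.54 -32.92   6.33]
 [  7.58 -32.91   6.52]
 [ -1.33 -32.84   6.73]
 [ -3.27 -33.07   7.24]
 [ -0.99 -32.98   7.53]
 [ -2.73 -33.13   7.7 ]]
1 [-12.42   0.8    3.4    5.85   7.21] [[-5.2  31.03  6.34]
 [-0.38 30.73  6.48]
 [ 5.21 31.07  6.52]
 [-2.08 30.87  6.61]
 [-1.57 30.94  7.12]
 [-3.27 31.07  7.21]]
```

View pics/w2.png

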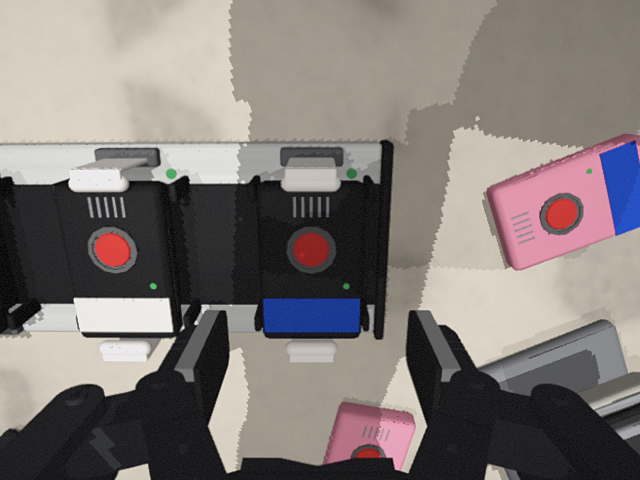

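The pink button at (368,457) spoiled that button average. The blue alarm's own button is at (311,250), and the fingertips at (215,315) and (420,315) straddle it slightly to the right. Recomputing.

Run:
```python
from h import *
np.set_printoptions(precision=2,suppress=True)
s=readout.state();im,d,m=load('wrist')
h=cv2.cvtColor(im,cv2.COLOR_BGR2HSV);H,S,V=[h[...,i] for i in range(3)]
R=s['tcp_rot'];p0=s['eef_pos']; tl=lambda p:(np.atleast_2d(p)-p0)@R
for a in (90,290):
    v,u=np.nonzero((((H<8)|(H>172))&(S>130))[200:300, a:a+50]);P=onplane(m,[(u.mean()+a,v.mean()+200)],46);print('btn',P,tl(P))
v,u=np.nonzero(((H>100)&(H<130)&(S>150)&(V>50))[280:345,240:380]);bx=cv2.boxPoints(cv2.minAreaRect(np.c_[u+240,v+280].astype(np.float32)));print('band',tl(onplane(m,bx,46)))
for (u0,u1,v0,v1) in [(270,350,150,200),(280,345,338,370)]:
    k=((S<45)&(V>150))[v0:v1,u0:u1];print(np.nonzero(k.sum(1)>30)[0][[0,-1]]+v0, np.nonzero(k.sum(0)>6)[0][[0,-1]]+u0)
print(tl(onplane(m,[(311,191),(311,341)],52)))
for u in (268,355): print(V[172:190,u], im[325:345,u].tolist())
```

```text
btn [[ 470.73 -283.66   46.  ]] [[   5.9  -104.59   75.66]]
btn [[ 508.86 -190.67   46.  ]] [[ 5.99 -4.08 75.66]]
band [[-21.16 -29.77  75.7 ]
 [-21.14  21.53  75.7 ]
 [-41.39  22.19  75.73]
 [-41.41 -30.61  75.74]]
[167 190] [270 338]
[343 369] [280 344]
[[ 37.05  -3.79  69.61]
 [-43.24  -4.14  69.74]]
[164 145 139 141 139 141 144 143  83  22   9   7  18  19  27  26  25  30] [[146, 59, 31], [146, 59, 32], [146, 57, 28], [145, 59, 29], [148, 59, 30], [147, 55, 20], [153, 63, 32], [88, 37, 18], [27, 22, 25], [26, 29, 29], [25, 18, 15], [17, 13, 16], [41, 41, 43], [116, 126, 134], [146, 160, 167], [144, 157, 163], [142, 155, 160], [143, 152, 160], [142, 154, 161], [142, 153, 159]]
[107 111 108 107 116 128 142 145  85  20  15  18  26  25  28   7  27  28] [[145, 58, 29], [145, 55, 27], [144, 53, 24], [145, 56, 27], [146, 55, 26], [147, 56, 26], [151, 58, 25], [77, 29, 16], [26, 26, 27], [21, 18, 24], [22, 21, 19], [22, 22, 18], [42, 45, 46], [120, 131, 137], [144, 158, 167], [142, 156, 163], [139, 154, 160], [142, 156, 163], [143, 155, 163], [143, 156, 164]]
```

Run:
```python
from h import *
s=readout.state();im,d,m=load('wrist');R=s['tcp_rot'];p0=s['eef_pos']
for z in (46,38,30):
    q=(onplane(m,[(268,180.3),(268,336.7)],z)-p0)@R;print(z,q[:,0],q[:,0].mean())
b=(np.array([508.86,-190.67,46])-p0)@R;print(b, (np.array([517.2,-193.9,0])-p0)@R)
```

```text
46 [ 40.98798935 -44.29704322] -1.654526934377646
38 [ 39.49098489 -49.12384309] -4.816429102584237
30 [ 37.99398043 -53.95064297] -7.978331270790775
[ 5.99346321 -4.08046759 75.65987632] [ -2.87584302  -3.89519361 121.67389137]
```

Request:
servo_tool:
  increments: [-0.014,-0.027,0.06,0,0,0,-0.014,-0.027,0.16,0,0,0,-0.014,-0.027,0.27,0,0,0,-0.014,-0.027,0.36,0,0,0,-0.014,-0.027,0.4,0,0,0]

```text
clock: 3.58
eef_pos: [514.5, -193.2, 58.5]
tcp_rot: [[-0.925, 0.381, -0.003], [0.381, 0.925, 0.001], [0.003, 0.0, -1.0]]
wrist_force: [-0.2, 0.6, -0.7]
grip_width: 0.749
grip_force: 0.0
```

Request:
servo_tool:
  increments: [0,0,0,0,0,0,0,0,0,0,0,0,0,0,0,0,0,0,0,0,0,0,0,0,0,0,0,0,0,0]

```text
clock: 4.0
eef_pos: [516.4, -193.8, 61.6]
tcp_rot: [[-0.925, 0.38, 0.001], [0.38, 0.925, -0.001], [-0.002, -0.0, -1.0]]
wrist_force: [0.4, 0.4, -1.0]
grip_width: 0.754
grip_force: 0.0
```

Run:
```python
from h import *
s=readout.state();R=s['tcp_rot'];p0=s['eef_pos']
# alarm centre = button + 7.7 mm along band dir
x=np.array([.925,-.380,0]);c=np.array([508.86,-190.67,0])+7.9*x
print(p0,R,((c-p0)@R)/150,(p0[2]-44.5)/150)
```

```text
[ 516.37786461 -193.76026195   61.62880857] [[-9.24921656e-01  3.80154947e-01  1.46504763e-03]
 [ 3.80154254e-01  9.24922808e-01 -7.36523566e-04]
 [-1.63504905e-03 -1.24282506e-04 -9.99998656e-01]] [2.19260046e-03 6.21581808e-05 4.10855683e-01] 0.1141920571204535
```

Request:
servo_tool:
  increments: [0,0,0.03,0,0,0,0,0,0.06,0,0,0,0,0,0.09,0,0,0,0,0,0.11,0,0,0,0,0,0.114,0,0,0]

```text
clock: 4.42
eef_pos: [515.2, -193.1, 42.7]
tcp_rot: [[-0.925, 0.38, -0.001], [0.38, 0.925, 0.001], [0.002, 0.0, -1.0]]
wrist_force: [-0.5, -0.6, 0.3]
grip_width: 0.751
grip_force: 0.0
```

Request:
servo_tool:
  increments: [0,0,0,0,0,0,0,0,0,0,0,0,0,0,0,0,0,0,0,0,0,0,0,0,0,0,0,0,0,0]
  gripper: 45
  force: 45

```text
clock: 4.83
eef_pos: [515.6, -193.4, 43.6]
tcp_rot: [[-0.925, 0.38, -0.0], [0.38, 0.925, 0.0], [0.0, 0.0, -1.0]]
wrist_force: [-0.1, -0.3, -1.4]
grip_width: 0.617
grip_force: 47.6
```

Request:
servo_tool:
  increments: [0,0,0,0,0,0,0,0,0,0,0,0,0,0,0,0,0,0,0,0,0,0,0,0,0,0,0,0,0,0]

```text
clock: 5.25
eef_pos: [515.7, -193.4, 43.6]
tcp_rot: [[-0.925, 0.38, -0.0], [0.38, 0.925, 0.0], [0.0, 0.0, -1.0]]
wrist_force: [-0.6, 0.6, -2.1]
grip_width: 0.617
grip_force: 47.6
```

Run:
```python
from h import *
np.set_printoptions(precision=2,suppress=True)
s=readout.state();print(s['eef_pos'],s['tcp_rot'])
im,d,m=grab('wrist','w3'); 
R=s['tcp_rot'];p0=s['eef_pos'];tl=lambda p:(np.atleast_2d(p)-p0)@R
uu,vv=np.meshgrid(np.arange(120,520,2),np.arange(250,440,2)); q=tl(pts(m,d,np.c_[uu.ravel(),vv.ravel()]))
for sg in (-1,1):
    k=q[(abs(q[:,0])<14)&(q[:,1]*sg>24)&(q[:,1]*sg<34)&(q[:,2]<16)&(q[:,2]>-30)]; print(len(k),np.percentile(k[:,2],[50,90,99,100]))
h=cv2.cvtColor(im,cv2.COLOR_BGR2HSV);H,S,V=[h[...,i] for i in range(3)]
v,u=np.nonzero((((H<8)|(H>172))&(S>130))[:, 280:370]);P=onplane(m,[(u.mean()+280,v.mean())],46);print('btn',u.mean()+280,v.mean(),tl(P))
```

```text
[ 515.66 -193.39   43.61] [[-0.92  0.38 -0.  ]
 [ 0.38  0.92  0.  ]
 [ 0.    0.   -1.  ]]
884 [-14.73  -1.7    4.04   6.42]
793 [-16.86  -1.64   3.91   5.86]
btn 317.07988450433106 327.06015399422523 [[ 6.72 -0.96 -2.39]]
```

View pics/w3.png

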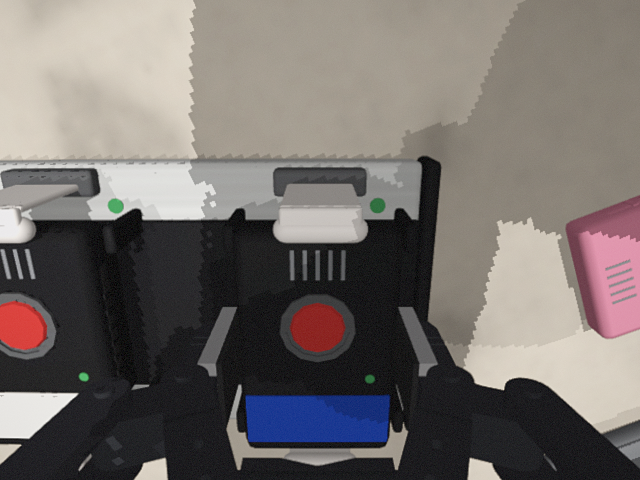

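The wrist view shows both pads on the alarm's ribbed sides at (220,335) and (418,335), with its button at (317,327) centred between them. Now the straight-up pull.

Request:
servo_tool:
  increments: [0,0,0,0,0,0,0,0,-0.03,0,0,0,0,0,-0.06,0,0,0,0,0,-0.1,0,0,0,0,0,-0.14,0,0,0]
  gripper: 45
  force: 65

```text
clock: 5.72
eef_pos: [515.7, -193.4, 65.4]
tcp_rot: [[-0.925, 0.38, -0.0], [0.38, 0.925, 0.0], [0.0, 0.0, -1.0]]
wrist_force: [-1.8, -0.2, -0.6]
grip_width: 0.612
grip_force: 71.9
```

Request:
servo_tool:
  increments: [0,0,-0.06,0,0,0,0,0,-0.16,0,0,0,0,0,-0.3,0,0,0,0,0,-0.46,0,0,0,0,0,-0.6,0,0,0]

```text
clock: 6.13
eef_pos: [516.3, -193.7, 157.4]
tcp_rot: [[-0.925, 0.38, 0.002], [0.38, 0.925, -0.001], [-0.002, -0.0, -1.0]]
wrist_force: [0.7, -0.7, -0.6]
grip_width: 0.612
grip_force: 71.9
```

Request:
servo_tool:
  increments: [0,0,-0.1,0,0,0,0,0,-0.2,0,0,0,0,0,-0.25,0,0,0,0,0,-0.27,0,0,0,0,0,-0.27,0,0,0]

```text
clock: 6.55
eef_pos: [516.3, -193.7, 196.4]
tcp_rot: [[-0.925, 0.38, 0.002], [0.38, 0.925, -0.001], [-0.002, -0.0, -1.0]]
wrist_force: [-0.5, -0.5, -1.3]
grip_width: 0.613
grip_force: 71.9
```

```bash
cat > pad.py <<'E'
from h import *
np.set_printoptions(precision=3,suppress=True)
def fit(cam):
    """plane fit of the head's depth points, then pad outline from dark mask"""
    im,d,m=load(cam)
    uu,vv=np.meshgrid(np.arange(320,400),np.arange(125,205)); uv=np.c_[uu.ravel(),vv.ravel()]
    p=pts(m,d,uv); return im,d,m,uv,p
im,d,m=grab('top')
im,d,m,uv,p=fit('top')
k=(p[:,2]>60)&(p[:,2]<140); uv,p=uv[k],p[k]
def plane(q,it=8):
    w=np.ones(len(q),bool)
    for _ in range(it):
        A=np.c_[q[w][:,:2],np.ones(w.sum())]; c=np.linalg.lstsq(A,q[w][:,2],rcond=None)[0]
        r=q[:,2]-np.c_[q[:,:2],np.ones(len(q))]@c; w=abs(r)<5
    return c,r,w
c0,r0,_=plane(p)
hd=p[(uv[:,0]<345)|(uv[:,0]>371)]; c,r,w=plane(hd[(hd[:,0]>640)&(hd[:,0]<735)])
print('head plane',c,np.degrees(np.arctan(np.hypot(*c[:2]))),np.degrees(np.arctan2(-c[1],-c[0])),w.sum(),r[w].std())
ins=(uv[:,0]>352)&(uv[:,0]<366)&(uv[:,1]>158)&(uv[:,1]<187)
c2,r2,w2=plane(p[ins]);print('pad plane',c2,np.degrees(np.arctan(np.hypot(*c2[:2]))),np.degrees(np.arctan2(-c2[1],-c2[0])),w2.sum(),r2[w2].std())
A=np.c_[p[:,:2],np.ones(len(p))]; rr=p[:,2]-A@c
n=np.array([-c[0],-c[1],1]);n/=np.linalg.norm(n); hh=rr*n[2]
hi=np.zeros(im.shape[:2],np.uint8)
for (u,v),z in zip(uv,hh): hi[v,u]=np.clip(128+z*6,0,255)
f=cv2.medianBlur(hi,3); b=(f>128+42).astype(np.uint8)
nn,l,st,ce=cv2.connectedComponentsWithStats(b[:205]); i=1+st[1:,4].argmax(); print('raised blob',st[i],ce[i], 'height med',np.median(hh[(l[uv[:,1],uv[:,0]]==i)]))
cv2.imwrite('pics/hm.png',np.hstack([cv2.resize(x,(400,400),interpolation=0) for x in (im[125:205,320:400],cv2.cvtColor(hi[125:205,320:400],8))]))
E
python3 pad.py; python3 -c "
from h import *;s=readout.state();print(s['eef_pos'],s['grip_width'],s['grip_force'],s['wrist_force'])"
```

```text
head plane [   0.497    0.029 -241.574] 26.4647613897734 -176.68596407871652 298 2.2071502939725365
pad plane [   0.489    0.025 -220.966] 26.0805473109005 -177.10380426688786 357 1.8745080502252316
raised blob [347 153  22  38 743] [357.525 171.97 ] height med 13.549242694944809
[ 515.80188193 -193.49929471  195.33337655] 0.6091126860755253 71.88712120056152 [ 0.11942148  0.40956734 -1.30516459]
```

View pics/hm.png

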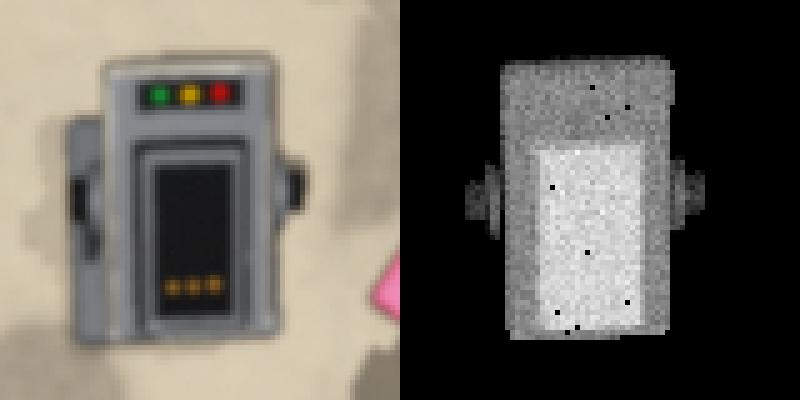

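The height map shows the raised pad as a clean rectangle: crop (540–642, 148–330), so about px (347–369, 153–191), standing 13.5 mm above the head. From that I'll get the pad pose and the move to a hover along the pad normal.

```bash
cat >> pad.py <<'E'
T=np.array(m['T']);o=T[:3,3]
def cast(uv,c):
    n=norm(m,uv);r=np.c_[n,np.ones(len(n))]@T[:3,:3].T
    t=(c[0]*o[0]+c[1]*o[1]+c[2]-o[2])/(r[:,2]-c[0]*r[:,0]-c[1]*r[:,1]); return o+r*t[:,None]
for cc,msk,nm in ((c2,l==i,'pad'),(c,None,'head')):
    if msk is None: msk=cv2.morphologyEx((hi>95).astype(np.uint8),cv2.MORPH_OPEN,np.ones((15,15),np.uint8))>0
    v,u=np.nonzero(msk); P=cast(np.c_[u,v],cc); cen=P.mean(0)
    n=np.array([-cc[0],-cc[1],1]);n/=np.linalg.norm(n); ex=np.array([cc[0],cc[1],cc[0]**2+cc[1]**2]);ex/=np.linalg.norm(ex);ey=np.cross(n,ex)
    q=np.c_[(P-cen)@ex,(P-cen)@ey]; rc=cv2.minAreaRect(q.astype(np.float32)); 
    print(nm,'cen',cen,'rect',rc,'n',n,'ex',ex,'centre',cen+ex*rc[0][0]+ey*rc[0][1])
    # side edges' direction, from left/right limits in each row
    L=[];Rr=[]
    for vv in range(v.min()+4,v.max()-3):
        us=u[v==vv]; L.append((us.min()-.5,vv));Rr.append((us.max()+.5,vv))
    for e in (L,Rr):
        E=cast(e,cc); s=np.polyfit(E[:,0],E[:,1],1)[0]; print(' edge yaw deg',np.degrees(np.arctan(s)))
E
python3 pad.py
```

```text
head plane [   0.489    0.03  -236.361] 26.109675834286858 -176.46522455485572 295 2.374732392766324
pad plane [   0.469    0.019 -208.121] 25.141238990238335 -177.67524207248093 359 1.7586583180980733
raised blob [347 153  22  38 744] [357.503 171.983] height med 13.856547366840246
pad cen [671.919 -82.64  105.387] rect ((0.4488067626953125, -0.21938323974609375), (46.2976188659668, 82.40457153320312), 89.83841705322266) n [-0.425 -0.017  0.905] ex [0.905 0.037 0.425] centre [672.334 -82.843 105.577]
 edge yaw deg 0.9409231640199331
 edge yaw deg 3.079056696781297
head cen [685.979 -83.329  96.683] rect ((1.8794784545898438, -0.7528724670410156), (69.87545013427734, 117.63346862792969), 88.57588195800781) n [-0.439 -0.027  0.898] ex [0.896 0.055 0.44 ] centre [687.71  -83.977  97.51 ]
 edge yaw deg -3.332176333038129
 edge yaw deg 9.79166191542886
```

```bash
sed -i "s/^im,d,m=grab('top')$/D=[];\nfor _ in range(14):\n    im,d,m=grab('top'); D.append(d)\nd=np.median(np.array(D),0); z=dict(np.load('\/tmp\/top.npz')); z['d']=d; np.savez('\/tmp\/top.npz',**z)/" pad.py
cat >> pad.py <<'E'
pp=P; 
ps=pts(m,d,np.argwhere(cv2.erode((l==i).astype(np.uint8),np.ones((5,5)))>0)[:,::-1])
U=np.linalg.svd(ps-ps.mean(0))[2][2];U*=np.sign(U[2]);print('pad svd n',U,np.degrees(np.arccos(U[2])),np.degrees(np.arctan2(-U[1],-U[0])))
E
python3 pad.py
```

```text
head plane [   0.491    0.03  -237.452] 26.175238135774023 -176.5291443234493 310 1.833008043460552
pad plane [   0.488    0.023 -220.52 ] 26.03043900560515 -177.26949322811546 364 0.6456486022494744
raised blob [348 154  20  37 722] [357.51 171.95] height med 13.919321515136364
pad cen [671.988 -82.658 105.377] rect ((-0.5005569458007812, -0.27576255798339844), (42.102298736572266, 80.71678161621094), 89.5859603881836) n [-0.438 -0.021  0.899] ex [0.898 0.043 0.439] centre [671.551 -82.955 105.157]
 edge yaw deg 2.235149907476356
 edge yaw deg 3.3062961037252405
head cen [689.602 -82.083  98.439] rect ((-1.0216598510742188, -0.7328720092773438), (72.1290512084961, 123.71046447753906), 88.59140014648438) n [-0.44  -0.027  0.897] ex [0.896 0.054 0.441] centre [688.731 -82.87   97.989]
 edge yaw deg 1.8661275746813135
 edge yaw deg 3.6418243919698554
pad svd n [-0.438 -0.026  0.899] 26.00047937940693 3.33726389209839
```

```bash
cat > goal.py <<'E'
from h import *
from scipy.spatial.transform import Rotation as Ro
import sys
np.set_printoptions(precision=4,suppress=True)
t,y=np.radians(26.05),np.radians(2.9)
ex=np.array([np.cos(t)*np.cos(y),np.cos(t)*np.sin(y),np.sin(t)]);ey=np.array([-np.sin(y),np.cos(y),0]);n=np.cross(ex,ey)
pad=np.array([671.9,-82.75,105.3]); Rt=np.c_[-ex,ey,-n]
def rep(h,off=(-.8,0)):
    s=readout.state();R=s['tcp_rot'];p=s['eef_pos']
    g=pad+(13.6+h)*n-Rt[:,0]*off[0]-Rt[:,1]*off[1]
    print('clk',s['clock'],'p',p,'shift',R.T@(g-p)/150,'turn',Ro.from_matrix(R.T@Rt).as_rotvec()/(np.pi/2))
    b=p+R@np.array([off[0],off[1],13.6])-pad; print('back in pad frame',b@ex,b@ey,b@n,'F pad frame',s['wrist_force']@np.c_[ex,ey,n],'tq',R.T@s['torque'],'grip',s['grip_width']*85.4,s['grip_force'],'q',s['qpos'])
if __name__=='__main__': rep(float(sys.argv[1]))
E
python3 goal.py 60
python3 - <<'E'
from h import *
s=readout.state();R=s['tcp_rot'];p0=s['eef_pos'];im,d,m=grab('wrist','w4')
h=cv2.cvtColor(im,cv2.COLOR_BGR2HSV);H,S,V=[h[...,i] for i in range(3)]
k=(((H<8)|(H>172))&(S>130)).astype(np.uint8);k[:, :270]=0;k[:,370:]=0;k[:290]=0;k[370:]=0
v,u=np.nonzero(k);print(u.mean(),v.mean());P=onplane(m,[(u.mean(),v.mean())],p0[2]+2.4);print((P-p0)@R)
k=((H>100)&(H<130)&(S>150)&(V>50));k[:,:230]=0;k[:,410:]=0;k[:370]=0
v,u=np.nonzero(k);bx=cv2.boxPoints(cv2.minAreaRect(np.c_[u,v].astype(np.float32)));print(bx)
E
```

```text
clk 7.35 p [ 515.7811 -193.4759  195.1906] shift [-0.4827  0.9845  0.1609] turn [-0.0638 -0.2847 -0.2757]
back in pad frame -110.95750403841856 -103.02678960074451 139.1548159699432 F pad frame [ 0.0574  0.1477 -0.0933] tq [ 0.0057 -0.045   0.0218] grip 52.43511221088029 71.88698172569275 q [-0.5046  0.2861 -0.1152  1.1695  0.0001 -0.1146]
317.16634522661525 326.8765670202507
[[ 6.81316879 -0.92778277 -2.40063139]]
[[245.00002 441.     ]
 [245.00002 394.     ]
 [389.      394.     ]
 [389.      441.     ]]
```

Request:
servo_tool:
  increments: [-0.04,0.08,-0.02,-0.005,-0.025,-0.025,-0.11,0.22,-0.03,-0.014,-0.064,-0.062,-0.2,0.41,-0.02,-0.024,-0.107,-0.103,-0.3,0.6,0,-0.034,-0.15,-0.145,-0.35,0.75,0.02,-0.043,-0.19,-0.184]

```text
clock: 7.82
eef_pos: [609.2, -108.3, 193.1]
tcp_rot: [[-0.948, 0.091, 0.305], [0.094, 0.996, -0.006], [-0.305, 0.023, -0.952]]
wrist_force: [0.7, -0.2, -0.0]
grip_width: 0.611
grip_force: 71.8
```

```bash
python3 goal.py 50
```

```text
clk 7.8167 p [ 609.1938 -108.3283  193.1264] shift [-0.1373  0.1762  0.2655] turn [-0.0203 -0.0911 -0.0893]
back in pad frame -20.036263870965993 -22.781627726755126 93.40880060763332 F pad frame [ 0.6015 -0.2497 -0.3404] tq [0.0003 0.2775 0.0601] grip 52.15332290054204 71.83398842811584 q [-0.3522  0.1897 -0.2968  0.7897  0.0997 -0.2425]
```

Request:
servo_tool:
  increments: [-0.03,0.04,0.05,-0.005,-0.024,-0.023,-0.07,0.09,0.11,-0.01,-0.048,-0.046,-0.1,0.13,0.17,-0.016,-0.07,-0.069,-0.12,0.16,0.21,-0.021,-0.094,-0.091,-0.12,0.165,0.22,-0.021,-0.094,-0.091]

```text
clock: 8.23
eef_pos: [634.9, -85.6, 164.8]
tcp_rot: [[-0.898, -0.051, 0.436], [-0.045, 0.999, 0.024], [-0.437, 0.002, -0.9]]
wrist_force: [0.1, -0.4, -0.7]
grip_width: 0.614
grip_force: 71.8
```

Request:
servo_tool:
  increments: [0,0,0,0,0,0,0,0,0,0,0,0,0,0,0,0,0,0,0,0,0,0,0,0,0,0,0,0,0,0]

```text
clock: 8.65
eef_pos: [636.9, -87.1, 167.3]
tcp_rot: [[-0.897, -0.049, 0.438], [-0.044, 0.999, 0.022], [-0.439, 0.001, -0.899]]
wrist_force: [-0.5, -0.3, -0.1]
grip_width: 0.61
grip_force: 71.8
```

```bash
python3 goal.py 25
python3 - <<'E'
from h import *
grab('scene');im,_,_=load('scene'); cv2.imwrite('pics/s2.png',cv2.resize(im[130:280,160:340],(720,600),interpolation=2))
E
```

```text
clk 8.65 p [636.867  -87.0999 167.2978] shift [-0.0241  0.0172  0.2171] turn [-0.0001 -0.0002 -0.001 ]
back in pad frame -3.6090799160787483 -2.5746558687987755 57.56116721747148 F pad frame [-0.4797 -0.316   0.1645] tq [-0.0488  0.4691  0.0089] grip 52.10718948204584 71.83527946472168 q [-0.3352  0.1736 -0.443   0.5292  0.1658 -0.3483]
```

View pics/s2.png

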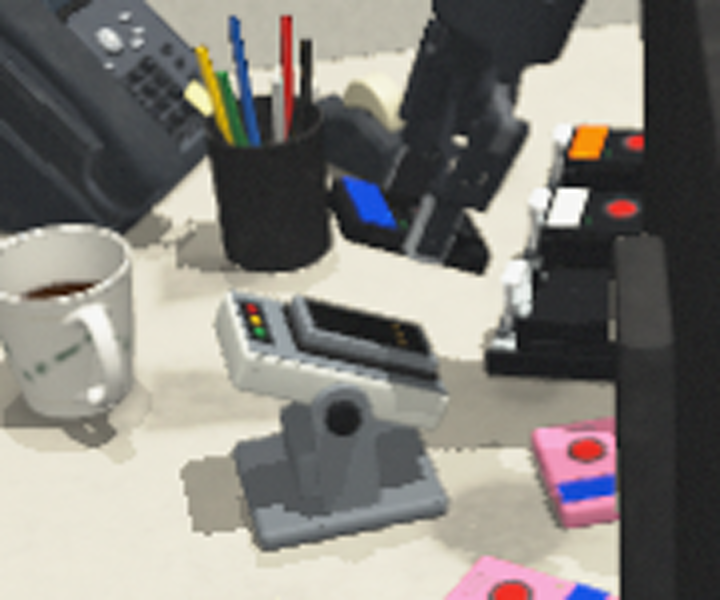

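The scene view shows the alarm at (410,215) held parallel to the pad at (365,325), with the empty blue seat and the other two alarms still in place. Approaching along the normal.

Request:
servo_tool:
  increments: [-0.005,0.004,0.05,0,0,0,-0.012,0.009,0.13,0,0,0,-0.02,0.014,0.22,0,0,0,-0.024,0.017,0.29,0,0,0,-0.024,0.017,0.31,0,0,0]

```text
clock: 9.12
eef_pos: [659.4, -82.4, 123.4]
tcp_rot: [[-0.899, -0.05, 0.435], [-0.044, 0.999, 0.024], [-0.435, 0.002, -0.9]]
wrist_force: [-1.0, 0.0, 0.0]
grip_width: 0.611
grip_force: 71.8
```

Request:
servo_tool:
  increments: [0,0,0,0,0,0,0,0,0,0,0,0,0,0,0,0,0,0,0,0,0,0,0,0,0,0,0,0,0,0]

```text
clock: 9.53
eef_pos: [660.2, -83.1, 127.3]
tcp_rot: [[-0.897, -0.05, 0.439], [-0.044, 0.999, 0.022], [-0.439, 0.0, -0.898]]
wrist_force: [-0.1, -0.0, 0.1]
grip_width: 0.615
grip_force: 71.8
```

```bash
python3 goal.py 2
python3 - <<'E'
from h import *
import goal
# independent check: alarm pose vs pad in the scene camera by depth: band/alarm top & pad side
s=readout.state();im,d,m=grab('scene','s3');h=cv2.cvtColor(im,cv2.COLOR_BGR2HSV)
cv2.imwrite('pics/s3.png',cv2.resize(im[170:270,200:320],(720,600),interpolation=2))
E
```

```text
clk 9.5333 p [660.1573 -83.0985 127.2778] shift [-0.0007 -0.0016  0.062 ] turn [-0.      0.0002 -0.0007]
back in pad frame -0.09687373672560959 0.24473675833101105 11.303320830389774 F pad frame [-0.0221 -0.015   0.1001] tq [-0.0746  0.4243 -0.0031] grip 52.54201129530422 71.83518648147583 q [-0.3139  0.253  -0.452   0.4371  0.1573 -0.3291]
```

View pics/s3.png

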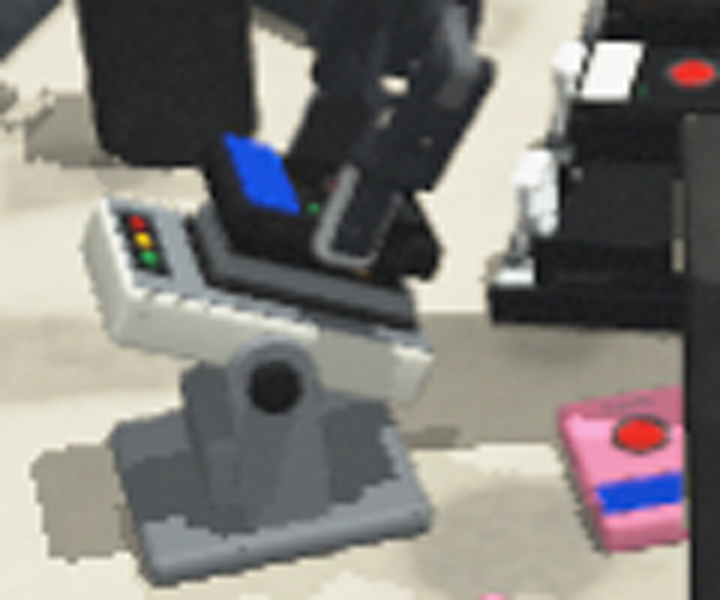

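The scene view shows the alarm parallel about 11 mm above the pad and centred along it, with the fingertip at (340,255) short of the back. Closing slowly.

Request:
servo_tool:
  increments: [0,-0.001,0.015,0,0,0,0,-0.001,0.03,0,0,0,0,-0.001,0.042,0,0,0,0,-0.001,0.052,0,0,0,0,-0.001,0.06,0,0,0]

```text
clock: 10.0
eef_pos: [663.8, -82.8, 118.0]
tcp_rot: [[-0.898, -0.05, 0.437], [-0.044, 0.999, 0.023], [-0.438, 0.001, -0.899]]
wrist_force: [-0.2, 0.1, -0.3]
grip_width: 0.609
grip_force: 71.8
```

Request:
servo_tool:
  increments: [0,0,0,0,0,0,0,0,0.003,0,0,0,0,0,0.006,0,0,0,0,0,0.01,0,0,0,0,0,0.013,0,0,0]

```text
clock: 10.42
eef_pos: [664.6, -82.8, 116.7]
tcp_rot: [[-0.898, -0.05, 0.438], [-0.044, 0.999, 0.023], [-0.438, 0.001, -0.899]]
wrist_force: [-3.2, 0.5, 1.7]
grip_width: 0.61
grip_force: 72.3
```

```bash
python3 goal.py 0
```

```text
clk 10.4167 p [664.6011 -82.8315 116.7412] shift [-0.0049 -0.0019 -0.0008] turn [ 0.0003 -0.0006 -0.0008]
back in pad frame -0.7405419089603896 0.2926281149614378 -0.11877950184962817 F pad frame [-2.0756  0.6995  2.9171] tq [-0.0834  0.6788  0.0239] grip 52.10044614227944 72.25748419761658 q [-0.311   0.2727 -0.4545  0.4157  0.1561 -0.3264]
```

Request:
servo_tool:
  increments: [0,0,0.004,0,0,0,0,0,0.008,0,0,0,0,0,0.012,0,0,0,0,0,0.016,0,0,0,0,0,0.02,0,0,0]

```text
clock: 10.83
eef_pos: [665.9, -82.7, 114.2]
tcp_rot: [[-0.898, -0.05, 0.438], [-0.044, 0.999, 0.023], [-0.438, 0.001, -0.899]]
wrist_force: [-6.3, -0.2, 6.2]
grip_width: 0.612
grip_force: 72.9
```

```bash
python3 goal.py -3
```

```text
clk 10.8333 p [665.876  -82.73   114.2195] shift [-0.0046 -0.0022  0.0004] turn [ 0.0003 -0.0005 -0.0008]
back in pad frame -0.6981171984748834 0.3292145232937179 -2.9456424416671165 F pad frame [-2.9198  0.1628  8.37  ] tq [-0.1744  0.9548  0.0151] grip 52.253489025090026 72.89357900619507 q [-0.3101  0.2776 -0.455   0.4101  0.1557 -0.3256]
```

Request:
servo_tool:
  increments: [0,0,0.002,0,0,0,0,0,0.002,0,0,0,0,0,0.002,0,0,0,0,0,0.002,0,0,0,0,0,0.002,0,0,0]

```text
clock: 11.25
eef_pos: [665.9, -82.8, 114.1]
tcp_rot: [[-0.898, -0.05, 0.438], [-0.044, 0.999, 0.022], [-0.438, 0.001, -0.899]]
wrist_force: [-6.9, 0.7, 5.8]
grip_width: 0.607
grip_force: 73.0
```

```bash
python3 goal.py -3
python3 - <<'E'
from h import *
im,d,m=grab('scene')
cv2.imwrite('pics/s4.png',cv2.resize(im[170:270,200:320],(720,600),interpolation=2))
E
```

```text
clk 11.25 p [665.9191 -82.7561 114.0676] shift [-0.0048 -0.002  -0.0007] turn [ 0.0002 -0.0005 -0.0008]
back in pad frame -0.7274172039096474 0.2996889239985317 -3.1003790649708733 F pad frame [-3.6089  1.0208  8.1948] tq [-0.1919  1.066  -0.0447] grip 51.827302155155095 73.01625609397888 q [-0.31    0.2779 -0.4551  0.4097  0.1556 -0.3255]
```

View pics/s4.png

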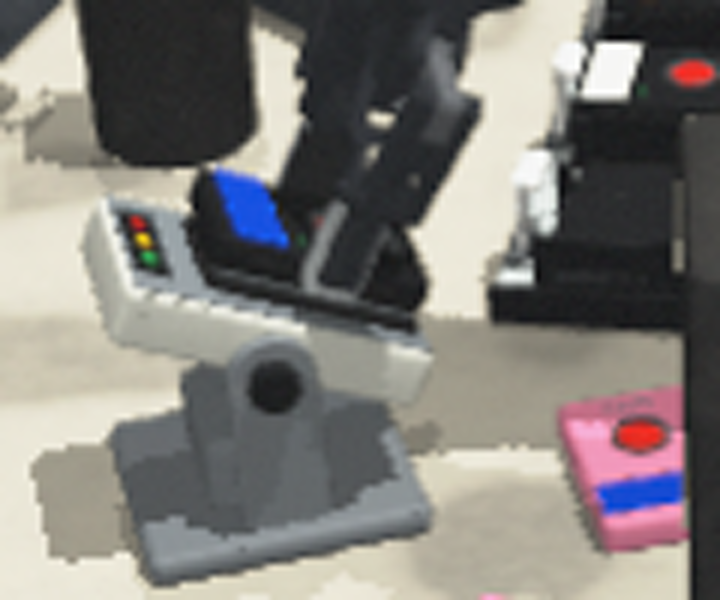

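The scene view shows the alarm flush along the sunk pad, from (200,260) to (420,300). The head edge at (430,360) hasn't moved, and the pressing force of about 8 N means the pad is in roughly 3 mm. Handing in.

```bash
python3 -c "
from station import ticket;print(ticket.job_done())"
```

```text
the job is handed in; nothing more can be done
None
```

The job is handed in at about 11 s of the 48 s allowed: the blue-banded alarm was pulled straight up off the rail and is gripped flush on the reader's pad, which is pressed in about 3 of its 4 mm (estimated from roughly 8 N of push), and the reader's tilt looked unchanged in the final picture.

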